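Unhook the flat gauge from the barbed hanger and stand it in its block

TASK

Take the flat steel gauge off the barbed hook of the hanger stand (raise it, tilt it and back it over the barb by feel, never forcing it against the hook), then set it gently, foot down, into the slot of the wooden block, fully home and released. Leave the nail carton and the big nut where they are.

Things in the scene. Friction and masses are not known exactly. Their poses are not given: they have to be found in the camera images.
- gauge_eye (a point): Centre of the eye (window, 18 mm wide and 17 mm high, right through along y) of the flat plain steel gauge, 0.13 to 0.21 kg, a plate 5 mm thick (y), 44 mm wide (x), 134 mm tall (z, up). Its foot, 40 mm wide with a notch, ends 60 mm below this point. At first it hangs upright and loose on the hook's bar by the eye's upper edge, foot 65 mm above the table, within 0.06 rad of square to the bar.
- gauge_tab (a point): The place to pinch the gauge: on the middle of its grip tab, 58 mm straight above the eye centre, same axes; the tab is 26 mm wide (x), 5 mm thick (y) and ends 16 mm above this point. Pinch it on its two faces (along y). Fingertips that stay 35 mm or more above the eye centre are clear of the barb.
- collar (a point): Centre of the hanger stand's post (16 mm thick, top 139 mm above the table) at the height of the hook's bar, 130 mm. Axes of the stand, z up. The bar, round, 7 mm thick, runs level from here along the stand's own -y. The gauge starts 30 to 42 mm out along it. The hook stays firm, and nothing may press on it with more than 15 N.
- stand: The steel hanger stand, fixed; origin at the post's foot on the table, same axes as collar. At a bend the 7 mm bar turns up 60 degrees from level and runs straight 26 mm (13 out, 22.5 up) to its tip. The barb, 4 mm thick, goes from the tip 7 mm level back towards the post; round ends. The arm slides in its collar when set up: the bend is 70 to 110 mm from the post axis, not measured; feel for it.
- holder: The fixed wooden block, 90 (x) x 60 (y) x 46 mm; origin at the centre of its underside on the table. Hint for the hook: upright, the gauge cannot pass the barb; tilted 40 to 45 degrees, top leaning back towards the post, it has about 1.5 mm of play to either side.
- holder_hole0 (a point): Centre of the mouth of the block's slot, on its top face, 46 mm above the table. The slot runs along x: 48 mm long, 11 mm wide (y), 36 mm deep, with 3 mm chamfered edges. With the gauge fully home in it, the eye centre is 24 mm above this point. Either face of the gauge may look either way.
- carton_mid (a point): Centre of a nail carton, 90 x 66 x 35 mm, lying on the table; a bystander.
- nut_mid (a point): Centre of a big rusty nut, 40 mm across, 22 mm high, on the table; a bystander.
Mind the look-alikes: they are no part of the job. Of the things that look like the part that bears gauge_eye, the middle-sized one is meant.

How it is judged:
On the way:
1. the gauge is off the hook, past the barb and clear of it (y of gauge_eye in the frame of collar below -0.14 m and contact force between gauge and stand below 0.05 N), for 0.1 s.
At the end, for the whole second after the job is handed in: the gauge stands foot down in the block's slot, at rest and released: eye centre within 15 mm of the slot centre seen from above, not more than 4 mm above its fully seated height (24 mm above the block's top), leaning less than 0.25 rad, its faces within 0.3 rad of the slot's (horizontal distance between gauge_eye and holder_hole0 below 0.015 m and z of gauge_eye in the frame of holder_hole0 below 0.028 m and angle between gauge_eye's own z axis and vertical below 0.25 rad and angle between the y axis of gauge_eye and the y axis of holder_hole0, either way round below 0.3 rad and linear speed of gauge below 0.02 m/s); the robot touches nothing.
It fails at once if the gauge is forced against the hook or stand (more than 15 N) (contact force between gauge and stand above 15 N).
It fails at once if the gauge is rammed or dropped into the block (more than 30 N) (contact force between gauge and holder above 30 N).
It fails at once if the arm hits the hanger stand (more than 15 N) (contact force between any of the arm, the fingers and stand above 15 N).
It fails at once if a bystander is moved by more than 20 mm (distance of any of carton_mid, nut_mid from where it was at the start of the episode above 0.02 m).
It also fails if it takes over 72 s, if anything falls off the work surface, if the arm or the gripper's body presses on something with over 40 N, if the wrist force passes 120 N, or if a joint passes its speed limit or range.

ROBOT

A 7-joint arm with a two-finger parallel gripper is mounted at the origin on a cart in front of the work surface, level with it; the furniture and walls round the work are solid. World frame = base frame: x ahead of the robot, y to its left, z up, the work surface at z = 0. Lengths are in m, angles in rad, forces in N, time in s.
With the tool pointing down it reaches from about 0.35 to 0.9 m from the base axis. Payload 19.9 kg.
Tool frame: the origin (TCP) lies between the finger pads; the fingertips stand 25 mm ahead of it and the grasp point (between the pads) lies 6 mm ahead of it; z points along the fingers, y is the line along which they close (so a half turn about z gives the same grasp; the last joint's range is limited). The gripper opens to 85 mm and grips with 20 to 120 N. Pads are 22 mm wide; open, the fingers measure 114 mm over their backs; the gripper's body (76 mm by 85 mm) begins 54 mm behind the grasp point. The pads swing forward as they close: fully open they stand 13 mm farther back than shut.
Start: joints at [1.262, 0.417, -0.01, 1.614, 0.005, 1.111, -0.053], TCP at [0.165, -0.603, 0.256] pointing down, gripper open.
Joint ranges: [-2.81, 2.81], [-0.39, 2.02], [-1.27, 1.25], [0.06, 2.57], [-1.19, 4.33], [0.19, 2], [-2.82, 2.82]. Speed limits (rad/s): [1.89, 1.89, 2.39, 2.39, 3.01, 3.01, 3.01].

INTERFACE

Orientations are given as a 3x3 rotation matrix whose columns are the frame's x, y, z axes.
In Python, from rig import r gives the robot as it stands. Calls block until the motion is done:
- r.move_pose(position, orientation): joint-space move of the TCP to a pose.
- r.servo_line(position, feed=0.15, rot=None, f_stop=None): straight line of the TCP; rot=None keeps the orientation; feed is the mean speed in m/s. With f_stop (N) it stops when the force on the tool has changed by that much, and returns True; else False.
- r.movej(angles): joint-space move.
- r.command_gripper(opening, f_grip=None): opening from 0.0 (shut) to 1.0 (fully open); f_grip is the grip in N (None keeps the last); returns when the fingers have stopped.
- r.wait(seconds).
- r.inverse_kinematics(position, orientation): joint angles nearest the present ones, or None.
- r.read_state(): the state.
- r.read_camera(name): name is "scene" or "top"; returns a dict with "img" (420x560x3 uint8, red, green, blue), "z_map" (420x560 float32, m along the optical axis (not along the pixel's ray), 0 where there is no reading), "fx", "fy", "cx", "cy" (pixels), "extrinsics" (4x4, takes a point from camera to world coordinates). Camera axes: x right, y down, z forward; pixel columns grow to the right and rows downward; lengths in m; the calibration is good to about 2 mm. A picture is of the moment at which its call begins.
A pose or a line that the arm cannot do raises r.IKError and nothing moves.
- r.sign_off(): hands the job in; it is judged then, once.
The state is a dict: "time": time; "qpos": joint angles; "qd": joint speeds; "effort": joint torques, N m; "position": TCP position; "ee_rot": TCP orientation; "wrist_force": force on the tool from outside, world axes, zero at the start; "torque": the same for the moment, N m; "gripper_width": opening from 0.0 (shut) to 1.0 (fully open); "grip_force": force on a finger pad.
Only numpy, scipy, OpenCV 4.12 (cv2) and the standard library are available. Lean on these libraries where they do the work, as an engineer would, in place of code of your own. Each camera call takes 0.05 s, during which the arm holds its last target. There are 200 camera calls.

## Working session

There is one attempt and no reset: what is moved stays moved. The work goes in short steps, each a Python script; the robot and the scene stay as the last script left them, time stands still between calls to the robot, and variables do not carry over. Pictures are saved under pics/ and viewed, at most 10 in all, crops included, and the job is handed in when it is done.

```bash
ls; mkdir -p pics
cat > h.py <<'E'
import numpy as np, cv2
from rig import r
def cloud(c):
    z=c["z_map"]; v,u=np.mgrid[:z.shape[0],:z.shape[1]]
    p=np.stack([(u-c["cx"])*z/c["fx"],(v-c["cy"])*z/c["fy"],z],-1)
    T=c["extrinsics"]; w=p@T[:3,:3].T+T[:3,3]; w[z==0]=np.nan
    return w
E
python3 - <<'E'
from h import *
import pickle
for n in("scene","top"):
    c=r.read_camera(n); pickle.dump(c,open(n+".pkl","wb"))
    cv2.imwrite(f"pics/{n}0.png",cv2.resize(c["img"][:,:,::-1],(800,600)))
    print(n,c["fx"],c["extrinsics"].round(3).tolist())
print(r.read_state())
E
```

```text
pics
scene 544.2155669787264 [[-0.851, -0.268, 0.452, 0.075], [-0.526, 0.443, -0.726, 0.545], [-0.005, -0.855, -0.518, 0.671], [0.0, 0.0, 0.0, 1.0]]
top 514.122524375787 [[-0.029, -0.985, 0.169, 0.378], [-1.0, 0.028, -0.007, -0.231], [0.003, -0.169, -0.986, 1.028], [0.0, 0.0, 0.0, 1.0]]
{'time': 0.1, 'qpos': array([ 1.26249727,  0.4178908 , -0.01030406,  1.61410002,  0.00471894,
        1.11069737, -0.05299539]), 'qd': array([-0.00082927, -0.0010584 , -0.00021756, -0.00154714, -0.00024987,
       -0.00102219,  0.00013367]), 'effort': array([ 3.77514414e-03, -8.65816641e+01,  6.81423191e-01, -4.35633910e+01,
        1.92706118e-02,  4.98795707e-03, -4.84243787e-05]), 'position': array([ 0.16469458, -0.60262221,  0.25574334]), 'ee_rot': array([[ 9.64613946e-01,  2.63666060e-01, -3.78915604e-04],
       [ 2.63666313e-01, -9.64613430e-01,  1.00325458e-03],
       [-1.00982898e-04, -1.06766064e-03, -9.99999425e-01]]), 'wrist_force': array([ 0.94261015, -0.10021429, -0.15154285]), 'torque': array([ 0.00697369, -0.01328139, -0.01370021]), 'grip_force': 0.0, 'gripper_width': 0.999822633804785}
```

View pics/scene0.png

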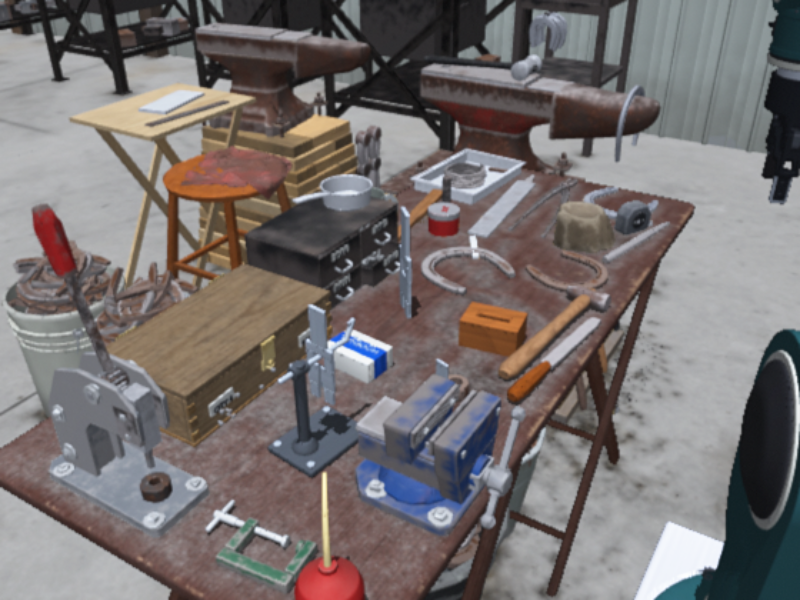

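View pics/top0.png

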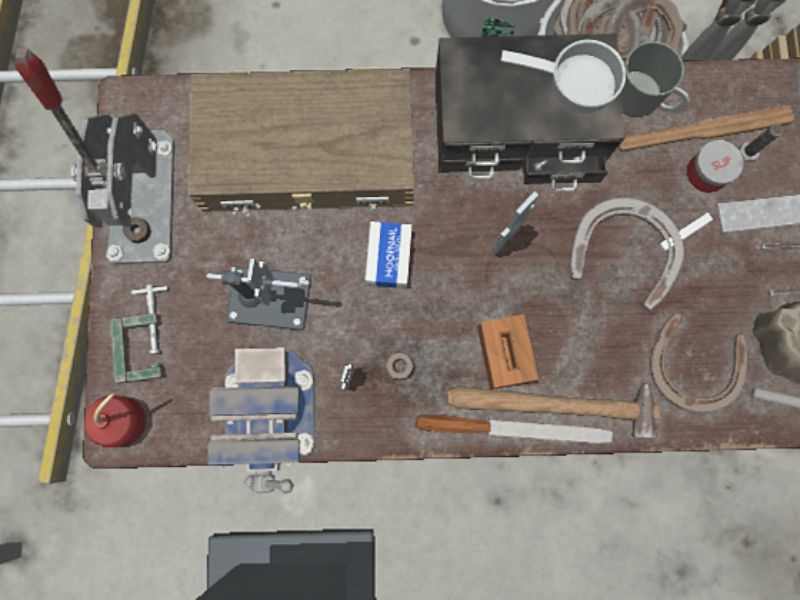

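Scene shows the stand at (310,400), the gauge hanging at (320,355), the slotted block at (493,328), and the look-alikes at (405,265) (large) and behind the vise (small). Top view shows the stand at (265,290), the block at (508,350), the carton at (390,253) and the nut at (400,365).

Run:
```python
import pickle
from h import *
c=pickle.load(open("scene.pkl","rb")); t=pickle.load(open("top.pkl","rb"))
def crop(c,u,v,w,h,s): return cv2.resize(c["img"][v:v+h,u:u+w,::-1],(w*s,h*s),interpolation=cv2.INTER_CUBIC)
a=crop(c,180,200,100,140,4); b=crop(t,140,170,100,75,4); d=crop(t,325,210,65,65,4)
im=np.zeros((570,800,3),np.uint8); im[:560,:400]=a; im[:300,400:800]=b; im[305:565,400:660]=d
cv2.imwrite("pics/crop1.png",im)
P=cloud(t); np.set_printoptions(precision=4,suppress=True)
# block top
W=P[215:280,325:390].reshape(-1,3); B=W[(abs(W[:,2]-.046)<.004)]
print("block",len(B),B.mean(0),cv2.minAreaRect(B[:,:2].astype(np.float32)))
Q=cloud(c)
for nm,X in(("top",P[165:245,140:235]),("scene",Q[200:335,180:280])):
    X=X.reshape(-1,3); X=X[~np.isnan(X[:,0])]
    for lo,hi in((.005,.03),(.06,.10),(.11,.122),(.124,.136),(.137,.16),(.165,.21)):
        S=X[(X[:,2]>lo)&(X[:,2]<hi)]
        if len(S)>3: print(nm,lo,hi,len(S),S.mean(0),S.min(0),S.max(0),cv2.minAreaRect(S[:,:2].astype(np.float32)))
```

```text
block 1301 [ 0.4816 -0.3882  0.0457] ((0.48219752311706543, -0.3882724940776825), (0.09026937186717987, 0.060600511729717255), 8.84529972076416)
top 0.005 0.03 1542 [ 0.5613 -0.064   0.0106] [ 0.5002 -0.1511  0.005 ] [0.6622 0.0318 0.0278] ((0.5766514539718628, -0.06286155432462692), (0.18302413821220398, 0.15752564370632172), 84.72239685058594)
top 0.06 0.1 147 [ 0.5444 -0.0591  0.0836] [ 0.4874 -0.0925  0.0602] [ 0.5892 -0.0295  0.0995] ((0.5332676768302917, -0.053762637078762054), (0.10312967747449875, 0.06163335591554642), 9.428658485412598)
top 0.11 0.122 43 [ 0.5667 -0.0682  0.116 ] [ 0.5467 -0.0757  0.111 ] [ 0.5899 -0.0316  0.1217] ((0.5625602602958679, -0.06201063469052315), (0.035067833960056305, 0.050107602030038834), 28.346698760986328)
top 0.124 0.136 223 [ 0.5691 -0.0621  0.1326] [ 0.5463 -0.1176  0.1241] [ 0.5898 -0.0033  0.136 ] ((0.5725774765014648, -0.0612947978079319), (0.11017908155918121, 0.04287301003932953), 65.98311614990234)
top 0.137 0.16 188 [ 0.5682 -0.0659  0.1443] [ 0.5465 -0.132   0.137 ] [ 0.5895 -0.0224  0.1598] ((0.5690559148788452, -0.07685521245002
[... 815 characters left out ...]
87808120250702), (0.05051203817129135, 0.18140150606632233), 82.25110626220703)
scene 0.124 0.136 435 [ 0.536  -0.0456  0.1298] [ 0.4148 -0.1185  0.124 ] [ 0.5915 -0.0011  0.136 ] ((0.5138372182846069, -0.02390618622303009), (0.10722292214632034, 0.18669191002845764), 56.351165771484375)
scene 0.137 0.16 269 [ 0.558  -0.0629  0.1455] [ 0.4281 -0.1305  0.1371] [0.5893 0.111  0.1596] ((0.5216012001037598, 0.005487903952598572), (0.06674761325120926, 0.2734820544719696), 28.373926162719727)
scene 0.165 0.21 219 [ 0.566  -0.0671  0.1827] [ 0.5536 -0.0736  0.165 ] [ 0.5811 -0.0625  0.1988] ((0.5670942068099976, -0.06861630082130432), (0.008828430436551571, 0.028295153751969337), 82.9435043334961)
```

View pics/crop1.png

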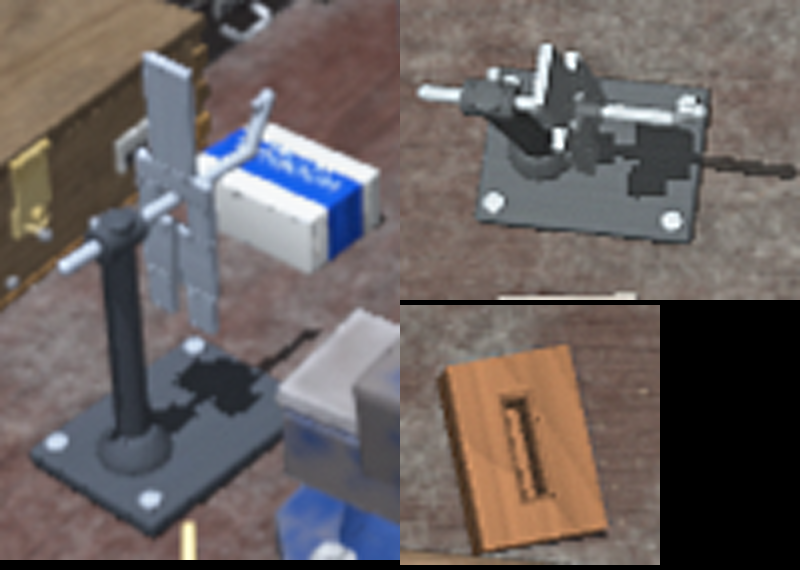

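The crop shows the hook's riser at (255,130) with the tip and barb at (265,95), the gauge eye on the bar at (185,190), and the slot centred on the block.

Run:
```python
import pickle
from h import *
np.set_printoptions(precision=4,suppress=True)
for n in("scene","top"):
    c=pickle.load(open(n+".pkl","rb")); X=cloud(c).reshape(-1,3)
    X=X[(X[:,0]>.535)&(X[:,0]<.605)&(X[:,1]>-.16)&(X[:,1]<.01)&(X[:,2]>.1)&(X[:,2]<.21)]
    T=X[X[:,2]>.16]; d=T[:,:2]-T[:,:2].mean(0); v=np.linalg.svd(d,full_matrices=0)[2][0]; v*=np.sign(v[0])
    lo,hi=np.percentile(d@v,[1,99])
    print(n,"tab mean",T.mean(0),"dir",v,"ang",np.arctan2(v[1],v[0]),"x ext",lo,hi,"mid",T[:,:2].mean(0)+v*(lo+hi)/2,"top",T[:,2].max())
    # tilt of tab face
    A=np.c_[T[:,0],T[:,2],np.ones(len(T))];print(" plane y=ax+bz+c",np.linalg.lstsq(A,T[:,1],rcond=None)[0])
    for a,b in((-.02,.01),(-.115,-.08),(-.16,-.115)):
        S=X[(X[:,1]>a)&(X[:,1]<b)&(X[:,2]>.124)&(X[:,2]<.2)]
        if len(S)<4: continue
        print(" seg",a,b,len(S))
        for y in np.arange(a,b,.004):
            s=S[(S[:,1]>=y)&(S[:,1]<y+.004)]
            if len(s)>1: print("  %.3f n%d xmed %.4f xmin %.4f xmax %.4f z %.4f..%.4f"%(y+.002,len(s),np.median(s[:,0]),s[:,0].min(),s[:,0].max(),s[:,2].min(),s[:,2].max()))
    S=X[(X[:,1]>-.055)&(X[:,1]<-.01)&(X[:,2]>.136)&(X[:,2]<.145)]
    print(" posttop",len(S),S.mean(0),S.min(0),S.max(0), cv2.minEnclosingCircle(S[:,:2].astype(np.float32)))
```

```text
scene tab mean [ 0.566  -0.0671  0.1805] dir [ 0.9945 -0.1048] ang -0.10497349029209067 x ext -0.012065548974575038 0.01436839269344369 mid [ 0.5672 -0.0672] top 0.19875312850667243
 plane y=ax+bz+c [-0.1013 -0.0167 -0.0068]
 seg -0.02 0.01 50
  -0.018 n14 xmed 0.5710 xmin 0.5627 xmax 0.5758 z 0.1257..0.1364
  -0.014 n10 xmed 0.5727 xmin 0.5707 xmax 0.5767 z 0.1266..0.1339
  -0.010 n8 xmed 0.5726 xmin 0.5718 xmax 0.5756 z 0.1272..0.1331
  -0.006 n9 xmed 0.5747 xmin 0.5726 xmax 0.5770 z 0.1280..0.1325
  -0.002 n9 xmed 0.5762 xmin 0.5742 xmax 0.5778 z 0.1265..0.1318
 seg -0.115 -0.08 57
  -0.113 n10 xmed 0.5590 xmin 0.5556 xmax 0.5625 z 0.1276..0.1355
  -0.109 n8 xmed 0.5602 xmin 0.5583 xmax 0.5644 z 0.1269..0.1324
  -0.105 n6 xmed 0.5606 xmin 0.5593 xmax 0.5645 z 0.1261..0.1322
  -0.101 n7 xmed 0.5610 xmin 0.5606 xmax 0.5643 z 0.1284..0.1345
  -0.097 n9 xmed 0.5621 xmin 0.5600 xmax 0.5644 z 0.1275..0.1329
  -0.093 n6 xmed 0.5618 xmin 0.5609 xmax 0.5663 z 0.1274..0.1319
  -0.089 n7 xmed 0.5633 xmin 0.5619 xmax 0.5664 z 0.1272..0.1324
  -0.085 n4 xmed 0.5638 xmin 0.5625 xmax 0.5660 z 0.
[... 1502 characters left out ...]
  -0.089 n12 xmed 0.5652 xmin 0.5626 xmax 0.5681 z 0.1305..0.1356
  -0.085 n8 xmed 0.5652 xmin 0.5630 xmax 0.5686 z 0.1307..0.1343
  -0.081 n7 xmed 0.5666 xmin 0.5645 xmax 0.5704 z 0.1313..0.1343
 seg -0.16 -0.115 38
  -0.130 n10 xmed 0.5598 xmin 0.5568 xmax 0.5623 z 0.1521..0.1567
  -0.126 n8 xmed 0.5600 xmin 0.5580 xmax 0.5635 z 0.1491..0.1556
  -0.122 n10 xmed 0.5597 xmin 0.5580 xmax 0.5631 z 0.1418..0.1563
  -0.118 n5 xmed 0.5608 xmin 0.5589 xmax 0.5648 z 0.1357..0.1395
  -0.114 n4 xmed 0.5620 xmin 0.5595 xmax 0.5658 z 0.1315..0.1369
 posttop 98 [ 0.5729 -0.0338  0.1384] [ 0.5661 -0.0458  0.136 ] [ 0.5813 -0.0115  0.1419] ((0.5723248720169067, -0.02865832857787609), 0.017456859350204468)
```

```bash
cat > plan.py <<'E'
import numpy as np
from scipy.sparse import coo_matrix
from scipy.sparse.csgraph import dijkstra
def seg(a,b,rad): 
    n=int(np.hypot(b[0]-a[0],b[1]-a[1])/.5)+2; t=np.linspace(0,1,n)[:,None]
    return np.c_[np.array(a)+(np.array(b)-a)*t,np.full(n,rad)]
H=np.r_[seg((-95,0),(0,0),3.5),seg((0,0),(13,22.5),3.5),seg((13,22.5),(6,22.5),2)]
def clear(u,w,th):
    out=np.full(np.broadcast(u,w,th).shape,1e3); c,s=np.cos(th),np.sin(th)
    for hu,hw,rad in H:
        du,dw=hu-u,hw-w; n=du*c+dw*s; e=-du*s+dw*c
        dn=np.maximum(abs(n)-2.5,0)
        for lo,hi in((8.5,74),(-60,-8.5)):
            de=np.maximum(np.maximum(lo-e,e-hi),0)
            # signed enough: inside -> negative
            out=np.minimum(out,np.hypot(dn,de)-rad)
    return out
if __name__=="__main__":
    U=np.arange(-24,62,1.);W=np.arange(-8,60,.5);T=np.radians(np.arange(0,51,2.5))
    C=clear(U[:,None,None],W[None,:,None],T[None,None,:])
    idx=np.arange(C.size).reshape(C.shape); R=[];K=[];V=[]
    import itertools
    for d in itertools.product((-1,0,1),repeat=3):
        if d<=(0,0,0): continue
        a=tuple(slice(max(0,-k),n-max(0,k)) for k,n in zip(d,C.shape)); b=tuple(slice(max(0,k),n-max(0,-k)) for k,n in zip(d,C.shape))
        m=np.minimum(C[a],C[b]); ok=m>.4
        L=np.sqrt((d[0])**2+(.5*d[1])**2+(1.5*d[2])**2)
        R.append(idx[a][ok]);K.append(idx[b][ok]);V.append(L*(.1+1/np.minimum(m[ok],4)**4))
    g=coo_matrix((np.concatenate(V),(np.concatenate(R),np.concatenate(K))),shape=(C.size,)*2).tocsr()
    s=idx[U.searchsorted(-10),W.searchsorted(0),0]; e=idx[-1,W.searchsorted(30),0]
    D,pr=dijkstra(g,directed=False,indices=s,return_predecessors=True)
    p=[e]
    while p[-1]!=s: p.append(pr[p[-1]])
    i,j,k=np.unravel_index(p[::-1],C.shape); P=np.c_[U[i],W[j],T[k]]; np.save("path.npy",P)
    Cp=C[i,j,k]
    for q,cl in zip(P,Cp): print("%.0f %.1f %.1f  %.2f"%(q[0],q[1],np.degrees(q[2]),cl))
E
time python3 plan.py
cat >> h.py <<'E'
YAW=-0.136; XH=np.array([np.cos(YAW),np.sin(YAW),0]); UH=np.array([np.sin(YAW),-np.cos(YAW),0]); ZH=np.array([0,0,1.])
def pose(eye,th,g=.060):
    e=-np.sin(th)*UH+np.cos(th)*ZH; n=np.cos(th)*UH+np.sin(th)*ZH
    return np.asarray(eye)+e*(g+.006), np.c_[XH,n,-e]
E
python3 - <<'E'
from h import *
P=np.load("path.npy"); bend=np.array([.5725,-.033,.13])+UH*.083
for q in P[::3]:
    p,R=pose(bend+UH*q[0]*1e-3+ZH*q[1]*1e-3,q[2]); k=r.inverse_kinematics(p,R)
    print(q.round(2), None if k is None else k.round(2))
E
```

```text
-10 0.0 0.0  5.00
-9 0.0 2.5  4.88
-8 0.0 5.0  4.75
-7 0.0 7.5  4.60
-6 0.0 10.0  4.44
-5 0.0 12.5  4.26
-4 0.0 15.0  4.06
-3 0.5 17.5  3.62
-2 1.0 20.0  3.38
-1 1.5 22.5  3.23
0 2.0 25.0  3.03
0 2.5 27.5  2.78
1 3.0 30.0  2.90
2 3.5 32.5  2.91
2 4.0 35.0  3.03
3 4.5 37.5  3.05
3 5.0 40.0  3.54
3 5.5 42.5  3.70
4 6.0 45.0  3.61
4 6.5 45.0  3.86
4 7.0 45.0  4.03
4 7.5 45.0  3.78
5 8.0 47.5  3.93
5 8.5 47.5  4.18
5 9.0 47.5  4.09
6 9.5 50.0  4.00
6 10.0 50.0  4.25
6 10.5 50.0  4.38
6 11.0 50.0  4.13
6 11.5 50.0  3.88
6 12.0 50.0  3.63
6 12.5 50.0  3.38
6 13.0 50.0  3.13
6 13.5 50.0  2.88
6 14.0 50.0  2.63
6 14.5 50.0  2.38
6 15.0 50.0  2.13
7 15.5 50.0  1.92
7 16.0 50.0  2.00
7 16.5 50.0  2.14
7 17.0 50.0  2.00
8 17.5 50.0  1.75
8 18.0 50.0  2.08
8 18.5 50.0  2.11
9 19.0 50.0  1.95
9 19.5 50.0  2.27
9 20.0 50.0  2.23
10 20.5 50.0  2.15
10 21.0 50.0  2.47
10 21.5 50.0  2.34
11 22.0 47.5  2.50
12 22.5 45.0  2.60
13 23.0 42.5  3.11
14 23.5 40.0  3.91
15 23.5 37.5  4.22
16 24.0 35.0  4.55
17 24.0 35.0  4.11
18 24.5 32.5  4.50
19 24.5 32.5  4.35
20 24.5 32.5  4.33
21 24.5 32.5  4.44
22 24.5
[... 2287 characters left out ...]
.34 -2.36]
[33.   24.5   0.57] [ 0.4   0.54 -0.68  1.78  0.88  1.33 -2.36]
[36.   24.5   0.57] [ 0.4   0.53 -0.68  1.78  0.88  1.33 -2.35]
[39.   24.5   0.57] [ 0.4   0.53 -0.67  1.79  0.88  1.32 -2.34]
[42.   24.5   0.57] [ 0.41  0.53 -0.66  1.79  0.88  1.32 -2.34]
[45.   24.5   0.57] [ 0.41  0.52 -0.66  1.79  0.88  1.31 -2.33]
[48.   24.5   0.57] [ 0.41  0.52 -0.65  1.79  0.88  1.31 -2.33]
[51.   25.    0.44] [ 0.42  0.46 -0.56  1.79  0.72  1.19 -2.17]
[54.   26.5   0.31] [ 0.42  0.41 -0.45  1.79  0.54  1.09 -1.99]
[57.   28.    0.17] [ 0.42  0.38 -0.34  1.78  0.35  1.04 -1.8 ]
[6.00e+01 2.95e+01 4.00e-02] [ 0.46  0.38 -0.29  1.76  0.18  1.02 -1.61]
real	0m7.124s
user	0m5.592s
sys	0m2.081s
```

```bash
cat >> h.py <<'E'
def pose(eye,th,g=.060):   # flipped grasp: tool y = -n
    e=-np.sin(th)*UH+np.cos(th)*ZH; n=np.cos(th)*UH+np.sin(th)*ZH
    return np.asarray(eye)+e*(g+.006), np.c_[-XH,-n,-e]
def rep(m=""):
    s=r.read_state(); print(m,"t%.2f"%s["time"],"p",s["position"].round(4),"F",s["wrist_force"].round(2),"w%.3f"%s["gripper_width"],"gf%.1f"%s["grip_force"],"q",s["qpos"].round(2)); return s
E
python3 - <<'E'
from h import *
p,R=pose([.5675,-.0695,.125],0)
s=r.read_state()
r.servo_line(s["position"]+[0.05,0.05,.15],feed=.25); rep()
r.move_pose(p+[0,0,.15],R); rep("above")
r.servo_line(p,feed=.12,f_stop=5); rep("down")
c=r.read_camera("scene"); cv2.imwrite("pics/g1.png",cv2.resize(c["img"][170:330,150:310,::-1],(600,600)))
E
```

```text
t0.91 p [ 0.214  -0.5526  0.4043] F [-0.79  0.31  0.13] w0.996 gf0.0 q [ 1.18  0.26 -0.04  1.49  0.01  1.39 -0.16]
above t3.07 p [ 0.5675 -0.0705  0.3409] F [ 0.32 -0.46 -0.35] w1.006 gf0.0 q [ 0.63  0.32 -0.7   1.63  0.22  1.27  1.32]
down t4.47 p [ 0.5678 -0.0695  0.1916] F [0.27 0.71 0.68] w1.001 gf0.0 q [ 0.57  0.47 -0.65  1.79  0.33  0.99  1.23]
```

View pics/g1.png

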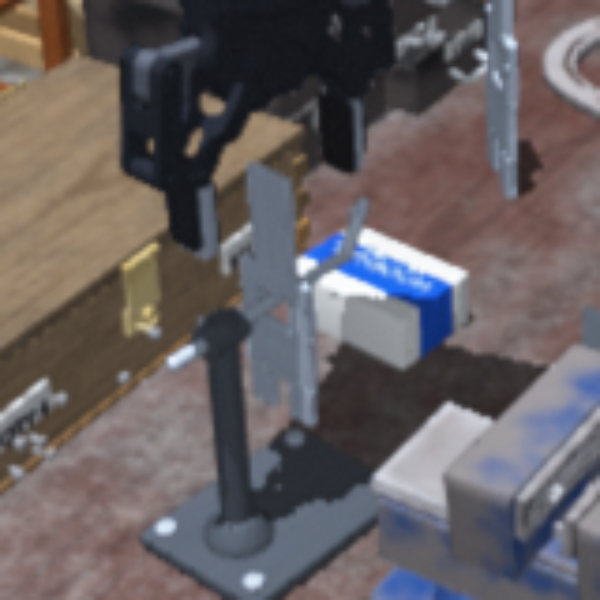

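The gauge tab at (270,215) sits between the open fingers at (200,220) and (345,135). Close on it, then feel for the bar's height and for the riser.

Run:
```python
from h import *
rep(); r.command_gripper(0.0,f_grip=70); r.wait(.3); s=rep("closed")
p0=s["position"]; _,R=pose([0,0,0],0)
r.servo_line(p0+[0,0,.005],feed=.02,rot=R); r.wait(.3); a=rep("up5")
print("stop",r.servo_line(p0-[0,0,.002],feed=.008,f_stop=2)); b=rep("z touch")
r.servo_line(np.r_[p0[:2],b["position"][2]+.005],feed=.03,rot=R); r.wait(.3); rep("up")
c=r.read_camera("scene"); cv2.imwrite("pics/g2.png",cv2.resize(c["img"][170:330,150:310,::-1],(600,600)))
```

```text
t4.52 p [ 0.5678 -0.0695  0.1917] F [-0.8  -0.29 -0.12] w1.005 gf0.0 q [ 0.57  0.47 -0.65  1.79  0.33  0.99  1.23]
closed t5.53 p [ 0.5675 -0.0695  0.191 ] F [-0.58  0.76  0.81] w0.045 gf68.6 q [ 0.57  0.47 -0.65  1.79  0.33  0.99  1.23]
up5 t6.22 p [ 0.5675 -0.0695  0.196 ] F [ 1.25 -0.52 -1.19] w0.047 gf68.2 q [ 0.58  0.46 -0.65  1.79  0.33  1.    1.23]
stop True
z touch t6.86 p [ 0.5675 -0.0695  0.1908] F [-0.41  0.19  5.25] w0.052 gf69.4 q [ 0.57  0.47 -0.65  1.79  0.33  0.99  1.23]
up t7.49 p [ 0.5674 -0.0695  0.1957] F [ 0.76  0.15 -2.53] w0.049 gf68.3 q [ 0.58  0.46 -0.65  1.79  0.33  1.    1.23]
```

View pics/g2.png

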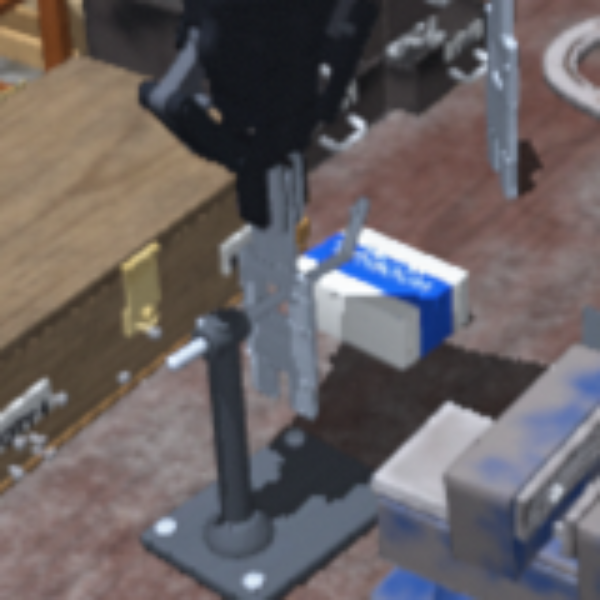

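The gauge is held upright in the fingers and its eye is centred on the bar at (280,290). The height touch agrees with g = 60 mm.

Run:
```python
from h import *
_,R=pose([0,0,0],0); p=np.array([.5675,-.0695,.196])
print(r.servo_line(p+UH*.030,feed=.05,rot=R,f_stop=4)); r.wait(.2); s=rep("out30")
st=r.servo_line(p+UH*.060,feed=.006,f_stop=2); b=rep("touch %s"%st)
d=(b["position"]-p)@UH; print("travel mm",d*1e3)
r.servo_line(p+UH*(d-.008),feed=.03,rot=R); rep("back")
```

```text
False
out30 t8.49 p [ 0.5635 -0.0989  0.196 ] F [-0.4  -0.67 -1.39] w0.047 gf68.3 q [ 0.62  0.46 -0.64  1.79  0.33  1.    1.28]
touch True t11.18 p [ 0.5611 -0.1149  0.1957] F [1.26 1.37 0.14] w0.045 gf68.6 q [ 0.65  0.46 -0.64  1.79  0.32  1.    1.31]
travel mm 45.83330546508137
back t11.61 p [ 0.5623 -0.1068  0.1959] F [ 0.03 -0.08 -2.03] w0.046 gf68.3 q [ 0.63  0.46 -0.64  1.79  0.32  1.    1.3 ]
```

Run:
```python
from h import *
_,R=pose([0,0,0],0); p=np.array([.5675,-.0695,.196])
r.servo_line(p+UH*.0425,feed=.03,rot=R); r.wait(.2)
st=r.servo_line(p+UH*.052,feed=.004,f_stop=2.5); b=rep("touch %s"%st)
d=(b["position"]-p)@UH; print("travel mm",d*1e3)
r.servo_line(p+UH*(d-.0084),feed=.03,rot=R); r.wait(.2);rep("back")
```

```text
touch True t13.28 p [ 0.5611 -0.1149  0.1957] F [1.3  0.68 0.41] w0.047 gf68.7 q [ 0.65  0.46 -0.64  1.79  0.32  1.    1.31]
travel mm 45.83732301664601
back t13.91 p [ 0.5624 -0.1067  0.1959] F [ 0.43  0.4  -2.05] w0.049 gf68.4 q [ 0.63  0.46 -0.64  1.79  0.32  1.    1.3 ]
```

```bash
cat > go.py <<'E'
from h import *
from plan import clear
Wp=np.array([(-8,0,0),(-4,0,15),(-2,1,20),(0,2,25),(1,3,30),(2.3,4,35),(3.2,5.3,41),(4,6.7,45),(5,8.7,47.5),(6,11,50),(6.2,13.5,50),(7,16,50),(7.8,17.5,50),(8.7,19,50),(9.6,20.5,50),(10.4,21.7,49.5),(12,22.5,45),(14,23.5,40),(17,24.3,34),(22,24.5,32.5),(36,26,32.5),(66,30,0)],float)
B=np.array([.5675,-.0695,.130])+UH*(.04584+.00163)
def tcp(q): 
    th=np.radians(q[2]); return pose(B+UH*q[0]*1e-3+ZH*q[1]*1e-3,th)
def check():
    for a,b in zip(Wp,Wp[1:]):
        pa,pb=tcp(a)[0],tcp(b)[0]; m=[]
        for t in np.linspace(0,1,9):
            th=np.radians(a[2]+(b[2]-a[2])*t); e=-np.sin(th)*UH+np.cos(th)*ZH
            x=pa+(pb-pa)*t-e*.066-B; m.append(float(clear(x@UH*1e3,x[2]*1e3,th)))
        print(b,round(min(m),2))
if __name__=="__main__":
    check()
    for i,q in enumerate(Wp):
        p,R=tcp(q); L=np.linalg.norm(p-r.read_state()["position"])
        if i>19: feed=.05
        else: feed=.02
        st=r.servo_line(p,feed=min(feed,max(L/.4,.004)),rot=R,f_stop=4)
        if st or i%4==0: rep(f"{i} {q} {st}")
        if st: break
    rep("end")
E
python3 -c "
import go; go.check()"
```

```text
[-4.  0. 15.] 3.93
[-2.  1. 20.] 3.38
[ 0.  2. 25.] 3.03
[ 1.  3. 30.] 2.9
[ 2.3  4.  35. ] 2.9
[ 3.2  5.3 41. ] 3.16
[ 4.   6.7 45. ] 3.61
[ 5.   8.7 47.5] 3.95
[ 6. 11. 50.] 4.13
[ 6.2 13.5 50. ] 2.98
[ 7. 16. 50.] 2.0
[ 7.8 17.5 50. ] 1.86
[ 8.7 19.  50. ] 1.91
[ 9.6 20.5 50. ] 2.18
[10.4 21.7 49.5] 2.46
[12.  22.5 45. ] 2.42
[14.  23.5 40. ] 2.6
[17.  24.3 34. ] 3.91
[22.  24.5 32.5] 4.14
[36.  26.  32.5] 4.66
[66. 30.  0.] 15.28
```

```bash
python3 go.py
```

```text
[-4.  0. 15.] 3.93
[-2.  1. 20.] 3.38
[ 0.  2. 25.] 3.03
[ 1.  3. 30.] 2.9
[ 2.3  4.  35. ] 2.9
[ 3.2  5.3 41. ] 3.16
[ 4.   6.7 45. ] 3.61
[ 5.   8.7 47.5] 3.95
[ 6. 11. 50.] 4.13
[ 6.2 13.5 50. ] 2.98
[ 7. 16. 50.] 2.0
[ 7.8 17.5 50. ] 1.86
[ 8.7 19.  50. ] 1.91
[ 9.6 20.5 50. ] 2.18
[10.4 21.7 49.5] 2.46
[12.  22.5 45. ] 2.42
[14.  23.5 40. ] 2.6
[17.  24.3 34. ] 3.91
[22.  24.5 32.5] 4.14
[36.  26.  32.5] 4.66
[66. 30.  0.] 15.28
0 [-8.  0.  0.] False t14.49 p [ 0.5622 -0.1086  0.196 ] F [-0.04  0.42 -1.71] w0.051 gf68.4 q [ 0.64  0.46 -0.64  1.79  0.32  1.    1.3 ]
4 [ 1.  3. 30.] False t16.91 p [ 0.5655 -0.0847  0.1901] F [ 0.14  0.27 -2.11] w0.046 gf68.4 q [ 0.22  0.51 -0.47  1.79  0.77  1.23  0.82]
8 [ 5.   8.7 47.5] False t19.02 p [ 0.567  -0.073   0.1831] F [-0.03 -0.45 -1.54] w0.052 gf68.4 q [ 0.02  0.62 -0.39  1.76  0.94  1.44  0.63]
12 [ 7.8 17.5 50. ] False t21.02 p [ 0.5669 -0.0741  0.1899] F [-0.14  0.02 -1.56] w0.048 gf68.4 q [ 0.01  0.63 -0.38  1.76  0.96  1.47  0.62]
16 [12.  22.5 45. ] False t23.23 p [ 0.5657 -0.0825  0.1994] F [ 0.38 -0.   -1.5 ] w0.045 gf68.5 q [ 0.06  0.58 -0.41  1.77  0.92  1.42  0.68]
20 [36.  26.  32.5] False t25.55 p [ 0.561  -0.1172  0.2117] F [-0.83  0.29 -1.88] w0.045 gf68.4 q [ 0.24  0.48 -0.45  1.79  0.79  1.25  0.86]
end t27.04 p [ 0.5522 -0.1813  0.226 ] F [-0.17 -0.41 -3.16] w0.049 gf68.4 q [ 0.72  0.43 -0.59  1.74  0.27  1.05  1.48]
```

Off the hook without any contact. Next, carry it over the block and check the alignment before lowering.

```bash
cat >> h.py <<'E'
def bpose(xy,z,a=0.154):
    X=np.array([np.cos(a),np.sin(a),0]); Y=np.array([-np.sin(a),np.cos(a),0])
    return np.r_[xy,z],np.c_[-X,Y,-ZH]
E
python3 - <<'E'
from h import *
import pickle
c=pickle.load(open("scene.pkl","rb")); W=cloud(c).reshape(-1,3)
W=W[(abs(W[:,2]-.046)<.0025)&(abs(W[:,0]-.482)<.06)&(abs(W[:,1]+.388)<.055)]
print("block by scene",len(W),cv2.minAreaRect(W[:,:2].astype(np.float32)))
p,R=bpose([.482,-.388],.240); r.servo_line(p,feed=.12,rot=R); 
p,R=bpose([.482,-.388],.185); r.servo_line(p,feed=.08,rot=R); r.wait(.2); rep("hover")
c=r.read_camera("scene"); t=r.read_camera("top")
a=cv2.resize(c["img"][150:270,280:400,::-1],(600,600),interpolation=cv2.INTER_CUBIC)
b=cv2.resize(t["img"][190:290,310:410,::-1],(200,200)); a[:200,:200]=b
cv2.imwrite("pics/g3.png",a)
E
```

```text
block by scene 433 ((0.4802592098712921, -0.38543379306793213), (0.09054626524448395, 0.06505131721496582), 7.774606227874756)
hover t30.04 p [ 0.4822 -0.3881  0.1855] F [ 0.13 -0.15 -2.82] w0.044 gf68.4 q [ 1.04  0.54 -0.56  1.68  0.33  1.02  2.1 ]
```

View pics/g3.png

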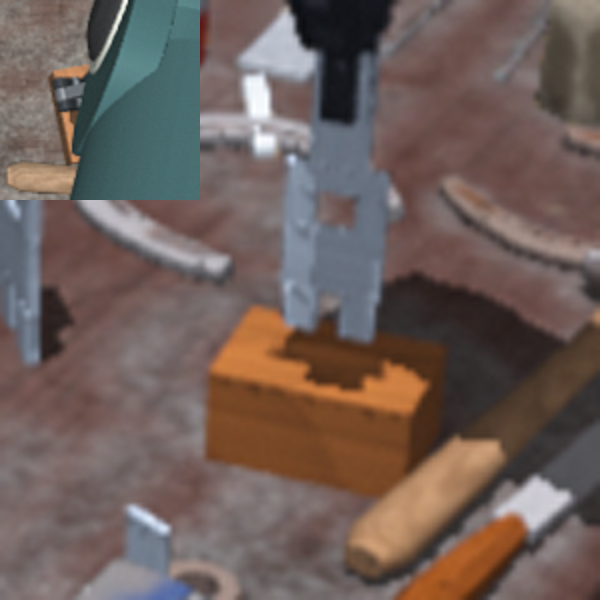

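The gauge foot at (335,325) hangs over the slot at (335,365), aligned with it. Lower it with force stops.

Run:
```python
from h import *
xy=[.4815,-.3873]
for z,f in((.180,.03),(.164,.012),(.141,.02),(.133,.006)):
    p,R=bpose(xy,z); st=r.servo_line(p,feed=f,rot=R,f_stop=3); rep(f"{z} {st}")
    if st: break
```

```text
0.18 False t30.46 p [ 0.4813 -0.3872  0.1797] F [ 0.32  0.8  -1.21] w0.049 gf68.4 q [ 1.04  0.54 -0.56  1.69  0.33  1.01  2.09]
0.164 False t31.94 p [ 0.4815 -0.3873  0.1641] F [-1.01 -0.54 -1.44] w0.046 gf68.4 q [ 1.03  0.56 -0.55  1.7   0.34  0.98  2.08]
0.141 False t33.24 p [ 0.4815 -0.3874  0.1411] F [-0.14  0.15 -2.96] w0.045 gf68.4 q [ 1.02  0.59 -0.54  1.71  0.36  0.94  2.07]
0.133 True t34.07 p [ 0.4815 -0.3874  0.1363] F [-0.9  -1.51  6.44] w0.047 gf69.8 q [ 1.02  0.6  -0.54  1.72  0.37  0.93  2.07]
```

Run:
```python
from h import *
r.command_gripper(0.25); r.command_gripper(1.0); r.wait(.2); s=rep("open")
r.servo_line(s["position"]+[0,0,.16],feed=.1,f_stop=6); rep("up")
s=r.read_state(); r.servo_line(s["position"]+[-.12,-.08,.0],feed=.15); r.wait(.5); rep("away")
c=r.read_camera("scene"); t=r.read_camera("top")
a=cv2.resize(c["img"][150:270,280:400,::-1],(600,600),interpolation=cv2.INTER_CUBIC)
b=cv2.resize(t["img"][190:290,310:410,::-1],(200,200)); a[:200,:200]=b
cv2.imwrite("pics/g4.png",a)
W=cloud(c).reshape(-1,3); W=W[(abs(W[:,0]-.482)<.04)&(abs(W[:,1]+.388)<.03)&(W[:,2]>.06)&(W[:,2]<.2)]
print(len(W),W[:,2].max(),"expect .144"); 
for lo,hi in((.06,.08),(.125,.15)):
    print(W[(W[:,2]>lo)&(W[:,2]<hi)].mean(0))
```

```text
open t35.22 p [ 0.4811 -0.3871  0.1356] F [-0.97  0.11 -1.15] w0.999 gf0.0 q [ 1.02  0.6  -0.53  1.72  0.37  0.93  2.07]
up t36.97 p [ 0.4809 -0.387   0.2951] F [ 0.19  1.38 -0.06] w0.996 gf0.0 q [ 1.07  0.43 -0.6   1.57  0.25  1.22  2.15]
away t38.58 p [ 0.361  -0.467   0.2951] F [ 0.09  0.   -0.19] w0.999 gf0.0 q [ 1.3   0.37 -0.56  1.64  0.21  1.19  2.41]
485 0.1440593579460232 expect .144
[ 0.4807536  -0.38449649  0.07046386]
[ 0.48080905 -0.38482833  0.13484441]
```

View pics/g4.png

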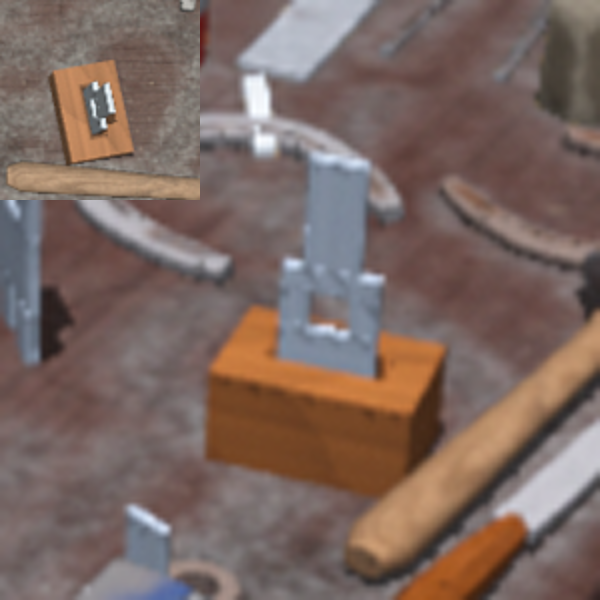

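The gauge stands upright in the slot at (330,290), with its top at z = 0.144 as expected for fully home, and the arm is clear.

```bash
python3 -c "
from rig import r; print(r.sign_off())"
```

```text
the job is handed in; nothing more can be done
None
```

The gauge came off the hook with no contact felt on the way over the barb; it now stands upright, fully home and released in the block's slot, and the job is handed in at about 39 s of the 72 s allowed (no verdict was returned).

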